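Tighten a filter cover evenly, crisscross

TASK

Tighten the four wing screws that hold the rectangular cover of the filter housing, clockwise and in crisscross order so that the gasket seats evenly: always do one screw, then the one diagonally opposite, then the other two. Make two passes: in the first turn each screw only half-way to its stop (bar at about 45 degrees to the cover's sides), in the second turn each one, again crisscross, fully home (bar along the cover's long sides). Then let go.

Things in the scene. Friction and masses are not known exactly. Their poses are not given: they have to be found in the camera images.
- housing: Grey cast filter housing fixed to the bench, with a rectangular aluminium cover 155 (x) x 215 (y) mm, top 70 mm above the bench, a low vent plug in its middle (top at 83 mm) and four steel wing screws at its corners. Origin: centre of the underside, on the bench; x the cover's short way, y its long way, z up. Not part of it: a small clamp block nearby with two similar wing screws.
- screw_a (a joint): Wing screw, axis at (x, y) = (-55, +80) mm in the housing's frame, diagonal to screw_c. Upright bar 61 mm long, 13 thick, 84 to 110 mm above the bench, centred on the axis, washer 30 wide below. Value: rad clockwise from above; 0 loose, bar along housing x; 1.57 home at its stop, bar along housing y. Starts at 0 to 0.2; does not sink; friction 0.08 N m; stays where left.
- screw_b (a joint): Wing screw, axis at (x, y) = (-55, -80) mm in the housing's frame, diagonal to screw_d. Upright bar 61 mm long, 13 thick, 84 to 110 mm above the bench, centred on the axis, washer 30 wide below. Value: rad clockwise from above; 0 loose, bar along housing x; 1.57 home at its stop, bar along housing y. Starts at 0 to 0.2; does not sink; friction 0.08 N m; stays where left.
- screw_c (a joint): Wing screw, axis at (x, y) = (+55, -80) mm in the housing's frame, diagonal to screw_a. Upright bar 61 mm long, 13 thick, 84 to 110 mm above the bench, centred on the axis, washer 30 wide below. Value: rad clockwise from above; 0 loose, bar along housing x; 1.57 home at its stop, bar along housing y. Starts at 0 to 0.2; does not sink; friction 0.08 N m; stays where left.
- screw_d (a joint): Wing screw, axis at (x, y) = (+55, +80) mm in the housing's frame, diagonal to screw_b. Upright bar 61 mm long, 13 thick, 84 to 110 mm above the bench, centred on the axis, washer 30 wide below. Value: rad clockwise from above; 0 loose, bar along housing x; 1.57 home at its stop, bar along housing y. Starts at 0 to 0.2; does not sink; friction 0.08 N m; stays where left.

How it is judged:
On the way, in this order (a step that is already met when the one before it is completed fails the run):
1. one diagonal pair of screws is turned half-way (0.45 to 1.15 rad) while the other pair is still loose (below 0.42 rad) (((value of joint screw_a between 0.45 and 1.15 rad and value of joint screw_c between 0.45 and 1.15 rad and value of joint each of screw_b, screw_d below 0.42 rad) or (value of joint screw_b between 0.45 and 1.15 rad and value of joint screw_d between 0.45 and 1.15 rad and value of joint each of screw_a, screw_c below 0.42 rad))), for 0.1 s.
2. all four screws are half-way (0.45 to 1.15 rad) (value of joint screw_a between 0.45 and 1.15 rad and value of joint screw_b between 0.45 and 1.15 rad and value of joint screw_c between 0.45 and 1.15 rad and value of joint screw_d between 0.45 and 1.15 rad), for 0.1 s.
3. one diagonal pair is fully home (over 1.38 rad) while the other pair is still half-way (0.45 to 1.15 rad) (((value of joint each of screw_a, screw_c above 1.38 rad and value of joint screw_b between 0.45 and 1.15 rad and value of joint screw_d between 0.45 and 1.15 rad) or (value of joint each of screw_b, screw_d above 1.38 rad and value of joint screw_a between 0.45 and 1.15 rad and value of joint screw_c between 0.45 and 1.15 rad))), for 0.1 s.
At the end, for the whole second after the job is handed in: All four wing screws are fully home: each turned more than 1.38 rad, so within about 11 degrees of its stop at 1.57 rad, with the bar along the cover's long sides (value of joint each of screw_a, screw_b, screw_c, screw_d above 1.38 rad); the robot touches nothing.
It also fails if it takes over 72 s, if anything falls off the work surface, if the arm or the gripper's body presses on something with over 40 N, if the wrist force passes 120 N, or if a joint passes its speed limit or range.

ROBOT

A 6-joint arm with a two-finger parallel gripper is mounted at the origin on the work surface. World frame = base frame: x ahead of the robot, y to its left, z up, the work surface at z = 0. Lengths are in m, angles in rad, forces in N, time in s.
With the tool pointing down it reaches from about 0.25 to 0.775 m from the base axis. Payload 4 kg.
Tool frame: the origin (TCP) lies at the centre of the arm's flange, where the gripper is bolted on; the fingertips stand 199 mm ahead of it and the grasp point (between the pads) lies 180 mm ahead of it (robot.tcp_to_tips is the z of the fingertips in the tool frame, in m); z points along the fingers, y is the line along which they close (so a half turn about z gives the same grasp; the last joint's range is limited). The gripper opens to 94 mm and grips with 3 to 60 N. Pads are 16 mm wide; open, the fingers measure 119 mm over their backs; the gripper's body (75 mm by 177 mm) begins 78 mm behind the grasp point.
Start: joints at [1.171, 0.087, 1.371, -0, 1.684, -0.103], TCP at [0.161, 0.526, 0.405] pointing down, gripper open.
Joint ranges: [-3.1, 3.1], [-0.76, 2.03], [0.27, 2.55], [-1.08, 4.22], [0.17, 2.65], [-2.57, 2.57]. Speed limits (rad/s): [2.79, 2.79, 3.14, 3.14, 3.14, 3.14].

INTERFACE

Orientations are given as [roll, pitch, yaw] about the fixed x, y, z axes, in that order (R = Rz(yaw) Ry(pitch) Rx(roll)).
In Python, from bench import robot gives the robot as it stands.
- The arm moves only by the tool play_rows, never from a script. Its arguments are lists of equal length, an entry for each row: "translation": the shift along the tool's x, y, z scaled (see below), a list of three; "twist": the turn, a rotation vector about the tool's x, y, z scaled (see below), a list of three; "gripper": the opening, from -1 (shut) to 1 (fully open). A call has 1 to 8 rows; each row shifts and turns the commanded pose from where the row before left it, along the tool's axes as they then stand; what a row does not reach is not made up. The controller multiplies each number of a shift by 0.04 m and each number of a turn by 0.1 rad. A row lasts 1/10 s, in which the tool goes at most 50 mm and 8.59 degrees, less where a joint would pass 70% of its speed; a pose out of reach is approached as far as the arm can. A call with a number of a shift or a turn outside -1 to 1 is refused whole. A call with a gripper value outside its range is refused whole. The fingers move at their own pace and stop on an object; the grip force is fixed at half the most. Time passes only in rows, so rows that do not move let the fingers close. It gives the time, the measured TCP pose, the force, the opening and the grip force at its end, in the units of the state.
- robot.get_obs(): the state, without advancing time (a new reading comes with each control period).
- robot.snapshot(name): name is "scene" or "top" or "wrist"; returns the picture (480x640x3 uint8, red, green, blue); there is no depth.
- robot.camera_model(name): a dict with "camera_matrix" (3x3 intrinsics, pixels), "rvec" (rotation vector, rad) and "tvec" (3), from world to camera coordinates, as OpenCV has them. Camera axes: x right, y down, z forward; pixel columns grow to the right and rows downward; lengths in m; the calibration is good to about 2 mm. A picture is of the moment at which its call begins: read the wrist's pose just before it. camera_model takes no time and is no camera call; for the wrist camera it gives the pose at the moment of the call.
- robot.close_job(): hands the job in; it is judged then, once.
Trained networks look in the newest picture that a camera, given by its name, has taken for a name from the list of things; names that differ only in an ending like _2 or _b are one class to them, and where a whole thing is asked for, a point or a joint stands for the part that bears it (a point fixed in the world has none). Each returns a list of dicts, best first, with "score" (0 to 1); they miss things now and then, are a little off and sometimes report something else, mostly with a low value. They report only what shows in the picture. A call takes as long as a camera call.
- robot.recognise(name, camera): "centre" ([x, y, z] in m, in world coordinates, good to about 4 mm: the middle of the surface that is visible of it).
- robot.spot_point(name, camera): "centre" ([x, y, z] in m, in world coordinates, good to about 4 mm: a listed point, or the origin of a listed thing).
The state is a dict: "time": time; "joint_positions": joint angles; "qvel": joint speeds; "joint_torque": joint torques, N m; "tool_pos": TCP position; "ee_rot": TCP orientation; "wrist_force": force on the tool from outside, world axes, zero at the start; "wrist_torque": the same for the moment, N m; "width": finger opening in m; "finger_force": force on a finger pad.
Only numpy, scipy, OpenCV 4.12 (cv2) and the standard library are available. Lean on these libraries where they do the work, as an engineer would, in place of code of your own. Each camera call takes 0.05 s, during which the arm holds its last target. There are 200 camera calls.

## Working session

There is one attempt and no reset: what is moved stays moved. The work goes in short steps, Python scripts to look and compute and a tool call to move; the robot and the scene stay as the last step left them, time stands still between calls to the robot, and variables do not carry over. Pictures are saved under pics/ and viewed, at most 10 in all, crops included, and the job is handed in when it is done.

Besides the shell and the picture viewer there is one more tool, called after "Request:" as name(argument=value, ...), one argument or row to a line, values as JSON. play_rows: Moves the arm, as the interface text tells. Its arguments: {"type":"object","properties":{"translation":{"type":"array","items":{"type":"array","items":{"type":"number","minimum":-1,"maximum":1}}},"twist":{"type":"array","items":{"type":"array","items":{"type":"number","minimum":-1,"maximum":1}}},"gripper":{"type":"array","items":{"type":"number"}}},"required":["translation","twist","gripper"]}

```bash
mkdir -p pics; ls; python3 - <<'E'
from bench import robot
import cv2
o=robot.get_obs();print({k:o[k] for k in('time','tool_pos','ee_rot','width','wrist_force')})
for c in('top','scene'):
    im=robot.snapshot(c);cv2.imwrite(f'pics/{c}0.png',im[...,::-1])
    for n in('housing','screw_a'):
        for d in robot.spot_point(n,c): print(c,n,d)
    for d in robot.recognise('screw_a',c): print(c,'rec',d)
E
```

```text
pics
{'time': 0.0, 'tool_pos': array([0.16082133, 0.52584588, 0.40350015]), 'ee_rot': array([-3.13938895e+00, -2.04746679e-04,  2.84481055e+00]), 'width': 0.09377200701334316, 'wrist_force': array([ 0.15899473, -0.1672523 ,  1.34412881])}
top housing {'centre': [0.5657, -0.0276, 0.0001], 'score': 0.88}Traceback (most recent call last):
  File "<stdin>", line 7, in <module>
ValueError: it knows: housing
```

View pics/top0.png

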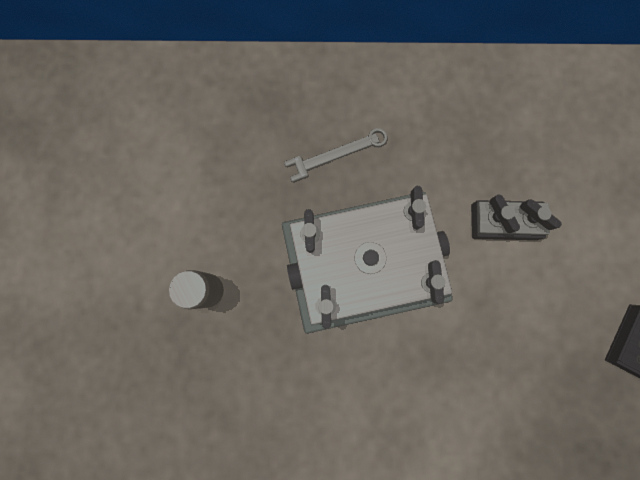

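The top view shows the cover centred at about (370,258). The screws are at about (310,232), (418,206), (436,282) and (326,306). A tall cylinder stands at (190,290), and the decoy clamp block is at (510,220). Next I'll fit the housing pose.

```bash
cat > h.py <<'E'
import numpy as np,cv2
from bench import robot
def cam(c):
    m=robot.camera_model(c);return [np.array(m[k],float) for k in('camera_matrix','rvec','tvec')]
def proj(P,m): return cv2.projectPoints(np.array(P,float),m[1],m[2],m[0],None)[0][:,0]
def unproj(px,z,m):
    R=cv2.Rodrigues(m[1])[0];C=-R.T@m[2].ravel()
    out=[]
    for u in np.atleast_2d(px):
        d=R.T@np.linalg.solve(m[0],[u[0],u[1],1]);out.append(C+d*(z-C[2])/d[2])
    return np.array(out)
def H2W(P,x,y,t):
    P=np.atleast_2d(np.array(P,float));c,s=np.cos(t),np.sin(t)
    return np.c_[P[:,0]*c-P[:,1]*s+x,P[:,0]*s+P[:,1]*c+y,P[:,2]]
E
python3 - <<'E'
from h import *
m=cam('top');R=cv2.Rodrigues(m[1])[0];print('C',-R.T@m[2].ravel())
im=cv2.imread('pics/top0.png');g=cv2.cvtColor(im,6)
mask=((g>135)&(np.ptp(im,axis=2)<25)).astype(np.uint8)
mask[:190]=0;mask[335:]=0;mask[:,:275]=0;mask[:,460:]=0
n,l,s,_=cv2.connectedComponentsWithStats(mask);k=1+np.argmax(s[1:,4])
pts=np.argwhere(l==k)[:,::-1].astype(float)
W=unproj(pts,0.07,m)[:,:2]
r=cv2.minAreaRect((W*1000).astype(np.float32));print(s[k],r, cv2.boxPoints(r))
print('plug',unproj([[370.5,258]],.083,m))
big=cv2.resize(im[180:345,270:570],None,fx=2.6,fy=2.6,interpolation=cv2.INTER_CUBIC);cv2.imwrite('pics/crop.png',big)
E
```

```text
C [0.50383036 0.04324609 0.73812498]
[  291   195   160   129 11739] ((561.673583984375, -26.629661560058594), (151.8330078125, 212.72630310058594), 13.123690605163574) [[ 463.58966   59.71837]
 [ 511.89008 -147.452  ]
 [ 659.7575  -112.97769]
 [ 611.4571    94.19267]]
plug [[ 0.56034658 -0.02642347  0.083     ]]
```

View pics/crop.png

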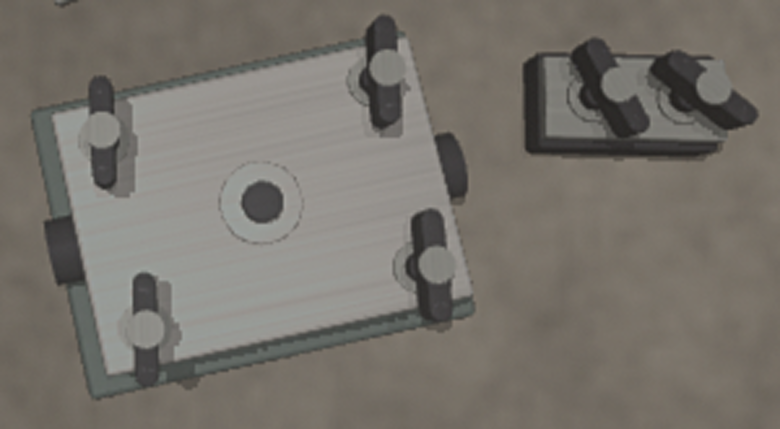

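The crop gives the cap centres and bar ends. All four bars lie nearly along the image vertical, so they are already a few degrees clockwise of housing x. I'll check them against the fitted pose and work out each bar angle.

```bash
python3 - <<'E'
from h import *
from scipy.optimize import least_squares
m=cam('top')
f=lambda a:np.array(a,float)/2.6+[270,180]-.3
# order: image TL, TR, BR, BL = housing (+55,+80)d,(+55,-80)c,(-55,-80)b,(-55,+80)a
caps=f([(102,130),(387,68),(436,264),(145,329)])
ends=[f(e) for e in([(100,77),(105,187)],[(382,16),(387,126)],[(428,209),(437,321)],[(145,273),(146,384)])]
A=np.array([(55,80),(55,-80),(-55,-80),(-55,80)])/1e3
mid=np.array([e.mean(0) for e in ends])
mod=lambda p,z:proj(H2W(np.c_[A,[z]*4],*p[:3]),m)
r=least_squares(lambda p:np.r_[(mod(p,.108)-mid).ravel(),(mod(p,p[3])-caps).ravel()],[.561,-.027,.229,.12])
print('fit',r.x,np.degrees(r.x[2]),np.abs(r.fun).max())
for n,e in zip('dcba',ends):
    w=unproj(e,.11,m);d=w[0]-w[1];a=np.arctan2(d[1],d[0]);print(n,'len',np.linalg.norm(d),'world ang',np.degrees(a),'val',r.x[2]-a, 'mid',w.mean(0))
print(H2W(np.c_[A,[.1]*4],.561,-.027,.229))
w=unproj([[190,290],[205,293]],.15,m);print('cyl',w)
im=robot.snapshot('scene');cv2.imwrite('pics/scene0.png',im[...,::-1])
E
```

```text
fit [ 0.56153021 -0.0262718   0.22806368  0.11092684] 13.067086272661534 0.9076262475030603
d len 0.060697704323940976 world ang 3.4766857968205813 val 0.16738406488825552 mid [0.59628099 0.06335782 0.11      ]
c len 0.06134750667270171 world ang 1.718585363988561 val 0.19806870602191168 mid [ 0.63189704 -0.09069448  0.11      ]
b len 0.059932842829658224 world ang 3.4788823946684313 val 0.1673457270234683 mid [ 0.52626907 -0.11485573  0.11      ]
a len 0.05862679957720904 world ang 1.1574923611813817 val 0.20786162633079874 mid [0.49055699 0.03872712 0.11      ]
[[ 0.59640386  0.06339672  0.1       ]
 [ 0.63272446 -0.0924263   0.1       ]
 [ 0.52559614 -0.11739672  0.1       ]
 [ 0.48927554  0.0384263   0.1       ]]
cyl [[0.50970154 0.2166525  0.15      ]
 [0.50605833 0.19682568 0.15      ]]
```

View pics/scene0.png

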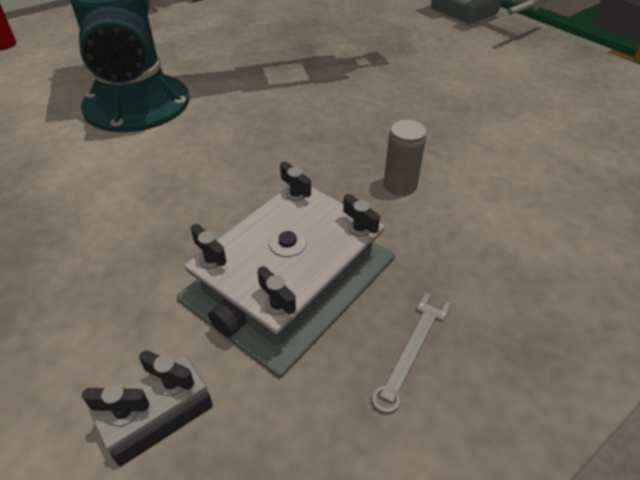

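The scene picture agrees with the fit. The bars sit at 0.17–0.21 rad, the caps top out at about 111 mm, and the cylinder at (0.51, 0.21) is out of the way. Next is a helper that turns targets into tool-frame rows.

```bash
cat > plan.py <<'E'
import sys
from h import *
from scipy.spatial.transform import Rotation as Ro
AX=dict(d=(.5970,.0639),c=(.6331,-.0919),b=(.5260,-.1169),a=(.4899,.0389)); Y=.228
def plan(s,val,z):
    o=robot.get_obs();R=Ro.from_euler('xyz',o['ee_rot']);p=np.array(o['tool_pos'])
    yaw=Y-val+np.pi
    Rt=Ro.from_euler('xyz',[np.pi,0,yaw])
    tw=(R.inv()*Rt).as_rotvec()/.1
    tr=Rt.inv().apply(np.r_[AX[s],z]-p)/.04
    print(s,'t',round(o['time'],2),'pos',p.round(4),'rot',o['ee_rot'].round(3),'TURN units',tw.round(2),'SHIFT units(after turn)',tr.round(2),'F',np.round(o['wrist_force'],1))
if __name__=='__main__': plan(sys.argv[1],float(sys.argv[2]),float(sys.argv[3]))
E
python3 plan.py a 0.2 0.34
```

```text
a t 0.15 pos [0.1608 0.5259 0.4038] rot [-3.14  -0.     2.845] TURN units [-0.02 -0.   -3.25] SHIFT units(after turn) [ -7.88 -12.4    1.59] F [0.8 0.1 0.3]
```

Request:
play_rows(
  translation=[
    [0, 0, 0],
    [0, 0, 0],
    [0, 0, 0],
    [0, 0, 0],
    [-0.6, -0.95, 0],
    [-0.6, -0.95, 0],
    [-0.6, -0.95, 0],
    [-0.6, -0.95, 0],
  ],
  twist=[
    [0, 0, -0.8],
    [0, 0, -0.8],
    [0, 0, -0.8],
    [0, 0, -0.8],
    [0, 0, 0],
    [0, 0, 0],
    [0, 0, 0],
    [0, 0, 0],
  ],
  gripper=[0, 0, 0, 0, 0, 0, 0, 0],
)

```text
time: 0.95
tool_pos: [0.2608, 0.3748, 0.4043]
ee_rot: [-3.141, -0.0, -3.117]
wrist_force: [0.9, -0.1, 0.0]
width: 0.0469
finger_force: 0.0
```

Request:
play_rows(
  translation=[
    [-0.6, -0.95, 0],
    [-0.6, -0.95, 0],
    [-0.6, -0.95, 0],
    [-0.6, -0.95, 0],
    [-0.6, -0.95, 0],
    [-0.6, -0.95, 0],
    [-0.6, -0.95, 0],
    [0, 0, 0],
  ],
  twist=[
    [0, 0, 0],
    [0, 0, 0],
    [0, 0, 0],
    [0, 0, 0],
    [0, 0, 0],
    [0, 0, 0],
    [0, 0, 0],
    [0, 0, 0],
  ],
  gripper=[0, 0, 0, 0, 0, 0, 0, 0],
)

```text
time: 1.75
tool_pos: [0.4364, 0.1104, 0.4039]
ee_rot: [-3.14, -0.001, -3.126]
wrist_force: [-0.8, 0.6, 0.1]
width: 0.0471
finger_force: 0.0
```

```bash
python3 plan.py a 0.2 0.29
```

```text
a t 1.75 pos [0.4364 0.1104 0.4039] rot [-3.140e+00 -1.000e-03 -3.126e+00] TURN units [-0.02 -0.01 -0.12] SHIFT units(after turn) [-1.29 -1.82  2.85] F [-0.8  0.6  0.1]
```

Request:
play_rows(
  translation=[
    [-0.65, -0.9, 0],
    [-0.64, -0.92, 0],
    [0, 0, 0.8],
    [0, 0, 0.8],
    [0, 0, 0],
    [0, 0, 0],
  ],
  twist=[
    [0, 0, -0.12],
    [0, 0, 0],
    [0, 0, 0],
    [0, 0, 0],
    [0, 0, 0],
    [0, 0, 0],
  ],
  gripper=[0, 0, 0, 0, 0, 0],
)

```text
time: 2.35
tool_pos: [0.4879, 0.0436, 0.3406]
ee_rot: [3.141, -0.002, -3.105]
wrist_force: [0.2, 0.9, -0.1]
width: 0.0472
finger_force: 0.0
```

```bash
python3 plan.py a 0.2 0.29; python3 -c "
from h import *
im=robot.snapshot('wrist');cv2.imwrite('pics/w1.png',im[...,::-1])"
```

```text
a t 2.35 pos [0.4879 0.0436 0.3406] rot [ 3.141e+00 -2.000e-03 -3.105e+00] TURN units [ 0.   -0.02  0.08] SHIFT units(after turn) [-0.05 -0.12  1.26] F [ 0.2  0.9 -0.1]
```

View pics/w1.png

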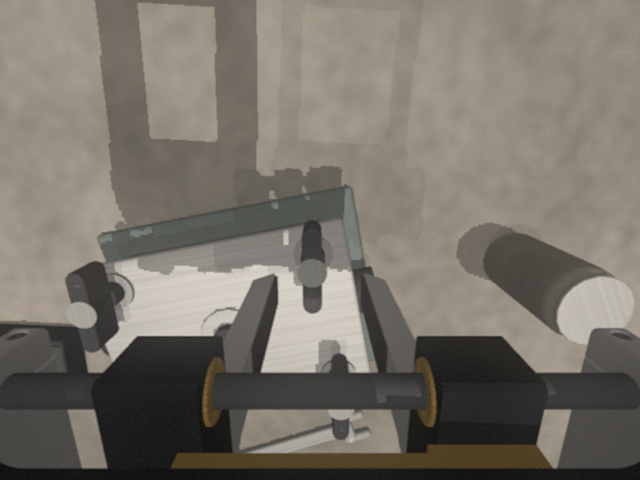

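The wrist view shows screw a's bar at about (312,265), centred between the fingers and aligned with them. I'll go down and grip.

Request:
play_rows(
  translation=[
    [-0.05, -0.1, 0.6],
    [0, 0, 0.65],
    [0, 0, 0],
    [0, 0, 0],
    [0, 0, 0],
    [0, 0, 0],
    [0, 0, 0],
  ],
  twist=[
    [0, 0, 0],
    [0, 0, 0],
    [0, 0, 0],
    [0, 0, 0],
    [0, 0, 0],
    [0, 0, 0],
    [0, 0, 0],
  ],
  gripper=[0, 0, 0, -1, -1, -1, -1],
)

```text
time: 3.1
tool_pos: [0.4907, 0.0391, 0.2921]
ee_rot: [-3.141, 0.003, -3.106]
wrist_force: [0.9, -0.3, 0.3]
width: 0.0183
finger_force: 0.0
```

```bash
python3 plan.py a 0.8 0.29
```

```text
a t 3.1 pos [0.4907 0.0391 0.2921] rot [-3.141e+00  3.000e-03 -3.106e+00] TURN units [0.01 0.02 6.07] SHIFT units(after turn) [ 0.01 -0.01  0.05] F [ 0.9 -0.3  0.3]
```

Request:
play_rows(
  translation=[
    [0, 0, 0],
    [0, 0, 0],
    [0, 0, 0],
  ],
  twist=[
    [0, 0, 0],
    [0, 0, 0],
    [0, 0, 0],
  ],
  gripper=[-1, -1, -1],
)

```text
time: 3.4
tool_pos: [0.4906, 0.039, 0.2916]
ee_rot: [-3.141, 0.002, -3.106]
wrist_force: [-0.1, -0.2, 4.6]
width: 0.0129
finger_force: 30.0
```

Request:
play_rows(
  translation=[
    [0, 0, 0],
    [0, 0, 0],
    [0, 0, 0],
    [0, 0, 0],
    [0, 0, 0],
    [0, 0, 0],
    [0, 0, 0],
    [0, 0, 0],
  ],
  twist=[
    [0, 0, 0.8],
    [0, 0, 0.9],
    [0, 0, 0.9],
    [0, 0, 0.9],
    [0, 0, 0.9],
    [0, 0, 0.9],
    [0, 0, 0.7],
    [0, 0, 0],
  ],
  gripper=[-1, -1, -1, -1, -1, -1, -1, -1],
)

```text
time: 4.2
tool_pos: [0.4905, 0.0388, 0.2916]
ee_rot: [3.141, 0.001, 2.577]
wrist_force: [-0.6, -0.7, 5.7]
width: 0.0127
finger_force: 30.0
```

Request:
play_rows(
  translation=[
    [0, 0, 0],
    [0, 0, 0],
    [0, 0, 0],
    [0, 0, 0],
    [0, 0, -0.7],
    [0, 0, -0.8],
    [0, 0, 0],
  ],
  twist=[
    [0, 0, 0],
    [0, 0, 0],
    [0, 0, 0],
    [0, 0, 0],
    [0, 0, 0],
    [0, 0, 0],
    [0, 0, 0],
  ],
  gripper=[0, 0, 0, 0, 0, 0, 0],
)

```text
time: 4.9
tool_pos: [0.4913, 0.039, 0.3554]
ee_rot: [3.137, 0.008, 2.577]
wrist_force: [-0.4, 0.1, 0.1]
width: 0.0469
finger_force: 0.0
```

```bash
python3 plan.py c 0.2 0.34; python3 -c "
from h import *
im=robot.snapshot('wrist');cv2.imwrite('pics/w2.png',im[...,::-1])"
```

```text
c t 4.9 pos [0.4913 0.039  0.3554] rot [3.137 0.008 2.577] TURN units [ 0.02  0.09 -5.92] SHIFT units(after turn) [-3.45 -3.37  0.38] F [-0.4  0.1  0.1]
```

View pics/w2.png

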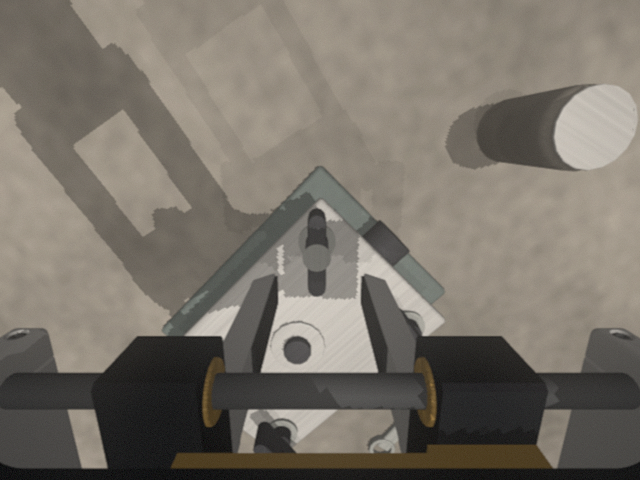

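Screw a's bar, at about (316,255) in the wrist view, now lies at 45° to the cover's sides. Next is screw c.

Request:
play_rows(
  translation=[
    [0, 0, 0],
    [0, 0, 0],
    [0, 0, 0],
    [0, 0, 0],
    [0, 0, 0],
    [0, 0, 0],
    [0, 0, 0],
    [0, 0, 0],
  ],
  twist=[
    [0, 0, -0.8],
    [0, 0, -0.85],
    [0, 0, -0.85],
    [0, 0, -0.85],
    [0, 0, -0.85],
    [0, 0, -0.85],
    [0, 0, -0.85],
    [0, 0, 0],
  ],
  gripper=[-0.3, -0.3, -0.3, -0.3, -0.3, -0.3, -0.3, -0.3],
)

```text
time: 5.75
tool_pos: [0.49, 0.039, 0.3488]
ee_rot: [3.141, -0.003, -3.116]
wrist_force: [0.5, 0.2, 0.6]
width: 0.0326
finger_force: 0.0
```

Request:
play_rows(
  translation=[
    [-0.7, -0.65, 0],
    [-0.7, -0.68, 0],
    [-0.7, -0.68, 0],
    [-0.7, -0.68, 0],
    [-0.65, -0.68, 0],
    [0, 0, 0],
    [0, 0, 0],
  ],
  twist=[
    [0, 0, 0],
    [0, 0, 0],
    [0, 0, 0],
    [0, 0, 0],
    [0, 0, 0],
    [0, 0, 0],
    [0, 0, 0],
  ],
  gripper=[-0.3, -0.3, -0.3, -0.3, -0.3, -0.3, -0.3],
)

```text
time: 6.45
tool_pos: [0.6318, -0.0927, 0.3487]
ee_rot: [3.14, -0.003, -3.119]
wrist_force: [-0.2, 0.9, 0.7]
width: 0.033
finger_force: 0.0
```

```bash
python3 plan.py c 0.2 0.291
```

```text
c t 6.45 pos [ 0.6318 -0.0927  0.3487] rot [ 3.140e+00 -3.000e-03 -3.119e+00] TURN units [ 0.01 -0.03 -0.05] SHIFT units(after turn) [-0.03  0.02  1.44] F [-0.2  0.9  0.7]
```

Request:
play_rows(
  translation=[
    [-0.03, 0.02, 0.7],
    [0, 0, 0.74],
    [0, 0, 0],
    [0, 0, 0],
    [0, 0, 0],
    [0, 0, 0],
    [0, 0, 0],
    [0, 0, 0],
  ],
  twist=[
    [0, 0, 0],
    [0, 0, 0],
    [0, 0, 0],
    [0, 0, 0],
    [0, 0, 0],
    [0, 0, 0],
    [0, 0, 0],
    [0, 0, 0],
  ],
  gripper=[-0.3, -0.3, -0.3, -1, -1, -1, -1, -1],
)

```text
time: 7.25
tool_pos: [0.6332, -0.0918, 0.2956]
ee_rot: [-3.14, 0.004, -3.117]
wrist_force: [-1.0, -1.4, 6.3]
width: 0.0126
finger_force: 30.0
```

Request:
play_rows(
  translation=[
    [0, 0, 0],
    [0, 0, 0],
    [0, 0, 0],
    [0, 0, 0],
    [0, 0, 0],
    [0, 0, 0],
    [0, 0, 0],
    [0, 0, 0],
  ],
  twist=[
    [0, 0, 0.8],
    [0, 0, 0.9],
    [0, 0, 0.9],
    [0, 0, 0.9],
    [0, 0, 0.9],
    [0, 0, 0.9],
    [0, 0, 0.7],
    [0, 0, 0],
  ],
  gripper=[-1, -1, -1, -1, -1, -1, -1, -1],
)

```text
time: 8.05
tool_pos: [0.6332, -0.0919, 0.2957]
ee_rot: [3.141, 0.004, 2.565]
wrist_force: [-1.4, -1.7, 6.1]
width: 0.0128
finger_force: 30.0
```

Request:
play_rows(
  translation=[
    [0, 0, 0],
    [0, 0, 0],
    [0, 0, 0],
    [0, 0, -0.7],
    [0, 0, -0.7],
    [0, 0, 0],
  ],
  twist=[
    [0, 0, 0],
    [0, 0, 0],
    [0, 0, 0],
    [0, 0, 0],
    [0, 0, 0],
    [0, 0, 0],
  ],
  gripper=[-0.3, -0.3, -0.3, -0.3, -0.3, -0.3],
)

```text
time: 8.65
tool_pos: [0.6336, -0.0915, 0.3539]
ee_rot: [3.138, 0.008, 2.567]
wrist_force: [0.6, -0.3, 0.2]
width: 0.0335
finger_force: 0.0
```

```bash
python3 plan.py b 0.17 0.345
```

```text
b t 8.65 pos [ 0.6336 -0.0915  0.3539] rot [3.138 0.008 2.567] TURN units [ 0.01  0.09 -6.33] SHIFT units(after turn) [ 2.72 -0.48  0.22] F [ 0.6 -0.3  0.2]
```

Request:
play_rows(
  translation=[
    [0, 0, 0],
    [0, 0, 0],
    [0, 0, 0],
    [0, 0, 0],
    [0, 0, 0],
    [0, 0, 0],
    [0, 0, 0],
    [0, 0, 0],
  ],
  twist=[
    [0, 0, -0.9],
    [0, 0, -0.9],
    [0, 0, -0.9],
    [0, 0, -0.9],
    [0, 0, -0.9],
    [0, 0, -0.9],
    [0, 0, -0.93],
    [0, 0, 0],
  ],
  gripper=[-0.3, -0.3, -0.3, -0.3, -0.3, -0.3, -0.3, -0.3],
)

```text
time: 9.45
tool_pos: [0.6327, -0.0913, 0.3473]
ee_rot: [3.141, -0.002, -3.084]
wrist_force: [1.0, 0.4, -0.4]
width: 0.0329
finger_force: 0.0
```

Request:
play_rows(
  translation=[
    [0.65, -0.12, 0],
    [0.7, -0.12, 0],
    [0.7, -0.12, 0],
    [0.67, -0.12, 0],
    [0, 0, 0],
    [0, 0, 0],
  ],
  twist=[
    [0, 0, 0],
    [0, 0, 0],
    [0, 0, 0],
    [0, 0, 0],
    [0, 0, 0],
    [0, 0, 0],
  ],
  gripper=[-0.3, -0.3, -0.3, -0.3, -0.3, -0.3],
)

```text
time: 10.05
tool_pos: [0.5253, -0.117, 0.3488]
ee_rot: [3.141, 0.001, -3.085]
wrist_force: [0.2, 1.3, 0.3]
width: 0.0329
finger_force: 0.0
```

```bash
python3 plan.py b 0.17 0.292
```

```text
b t 10.05 pos [ 0.5253 -0.117   0.3488] rot [ 3.141e+00  1.000e-03 -3.085e+00] TURN units [ 0.    0.01 -0.02] SHIFT units(after turn) [-0.02  0.    1.42] F [0.2 1.3 0.3]
```

Now grip b, turn it about 0.63 rad and release.

Request:
play_rows(
  translation=[
    [0, 0, 0.7],
    [0, 0, 0.75],
    [0, 0, 0],
    [0, 0, 0],
    [0, 0, 0],
    [0, 0, 0],
    [0, 0, 0],
    [0, 0, 0],
  ],
  twist=[
    [0, 0, 0],
    [0, 0, 0],
    [0, 0, 0],
    [0, 0, 0],
    [0, 0, 0],
    [0, 0, 0],
    [0, 0, 0],
    [0, 0, 0],
  ],
  gripper=[-0.3, -0.3, -0.3, -1, -1, -1, -1, -1],
)

```text
time: 10.85
tool_pos: [0.526, -0.1169, 0.293]
ee_rot: [-3.141, 0.004, -3.083]
wrist_force: [2.0, 1.3, 4.1]
width: 0.0127
finger_force: 29.9
```

Request:
play_rows(
  translation=[
    [0, 0, 0],
    [0, 0, 0],
    [0, 0, 0],
    [0, 0, 0],
    [0, 0, 0],
    [0, 0, 0],
    [0, 0, 0],
    [0, 0, 0],
  ],
  twist=[
    [0, 0, 0.9],
    [0, 0, 0.9],
    [0, 0, 0.9],
    [0, 0, 0.9],
    [0, 0, 0.9],
    [0, 0, 0.9],
    [0, 0, 0.9],
    [0, 0, 0],
  ],
  gripper=[-1, -1, -1, -1, -1, -1, -1, -1],
)

```text
time: 11.65
tool_pos: [0.526, -0.117, 0.293]
ee_rot: [3.14, 0.004, 2.57]
wrist_force: [1.6, 0.5, 5.6]
width: 0.0129
finger_force: 30.0
```

Request:
play_rows(
  translation=[
    [0, 0, 0],
    [0, 0, 0],
    [0, 0, 0],
    [0, 0, -0.7],
    [0, 0, -0.7],
    [0, 0, 0],
  ],
  twist=[
    [0, 0, 0],
    [0, 0, 0],
    [0, 0, 0],
    [0, 0, 0],
    [0, 0, 0],
    [0, 0, 0],
  ],
  gripper=[-0.3, -0.3, -0.3, -0.3, -0.3, -0.3],
)

```text
time: 12.25
tool_pos: [0.5261, -0.1173, 0.3511]
ee_rot: [3.14, 0.007, 2.57]
wrist_force: [0.3, -0.2, 0.5]
width: 0.0327
finger_force: 0.0
```

```bash
python3 plan.py d 0.17 0.345
```

```text
d t 12.25 pos [ 0.5261 -0.1173  0.3511] rot [3.14  0.007 2.57 ] TURN units [-0.01  0.07 -6.29] SHIFT units(after turn) [-2.03  4.42  0.15] F [ 0.3 -0.2  0.5]
```

Request:
play_rows(
  translation=[
    [0, 0, 0],
    [0, 0, 0],
    [0, 0, 0],
    [0, 0, 0],
    [0, 0, 0],
    [0, 0, 0],
    [0, 0, 0],
    [0, 0, 0],
  ],
  twist=[
    [0, 0, -0.9],
    [0, 0, -0.9],
    [0, 0, -0.9],
    [0, 0, -0.9],
    [0, 0, -0.9],
    [0, 0, -0.9],
    [0, 0, -0.9],
    [0, 0, 0],
  ],
  gripper=[-0.3, -0.3, -0.3, -0.3, -0.3, -0.3, -0.3, -0.3],
)

```text
time: 13.05
tool_pos: [0.5251, -0.1169, 0.3454]
ee_rot: [3.141, -0.003, -3.083]
wrist_force: [0.0, -0.7, 0.4]
width: 0.0331
finger_force: 0.0
```

Request:
play_rows(
  translation=[
    [-0.34, 0.7, 0],
    [-0.34, 0.75, 0],
    [-0.34, 0.75, 0],
    [-0.34, 0.75, 0],
    [-0.34, 0.75, 0],
    [-0.33, 0.72, 0],
    [0, 0, 0],
    [0, 0, 0],
  ],
  twist=[
    [0, 0, 0],
    [0, 0, 0],
    [0, 0, 0],
    [0, 0, 0],
    [0, 0, 0],
    [0, 0, 0],
    [0, 0, 0],
    [0, 0, 0],
  ],
  gripper=[-0.3, -0.3, -0.3, -0.3, -0.3, -0.3, -0.3, -0.3],
)

```text
time: 13.85
tool_pos: [0.5961, 0.0647, 0.3459]
ee_rot: [-3.141, -0.002, -3.083]
wrist_force: [0.2, -0.6, 0.2]
width: 0.033
finger_force: 0.0
```

```bash
python3 plan.py d 0.17 0.292
```

```text
d t 13.85 pos [0.5961 0.0647 0.3459] rot [-3.141e+00 -2.000e-03 -3.083e+00] TURN units [-0.01 -0.02  0.  ] SHIFT units(after turn) [-0.02 -0.02  1.35] F [ 0.2 -0.6  0.2]
```

Request:
play_rows(
  translation=[
    [-0.02, -0.02, 0.65],
    [0, 0, 0.7],
    [0, 0, 0],
    [0, 0, 0],
    [0, 0, 0],
    [0, 0, 0],
    [0, 0, 0],
    [0, 0, 0],
  ],
  twist=[
    [0, 0, 0],
    [0, 0, 0],
    [0, 0, 0],
    [0, 0, 0],
    [0, 0, 0],
    [0, 0, 0],
    [0, 0, 0],
    [0, 0, 0],
  ],
  gripper=[-0.3, -0.3, -0.3, -1, -1, -1, -1, -1],
)

```text
time: 14.65
tool_pos: [0.5974, 0.0637, 0.2952]
ee_rot: [3.141, 0.004, -3.083]
wrist_force: [-0.3, 0.9, 5.3]
width: 0.0125
finger_force: 30.0
```

Request:
play_rows(
  translation=[
    [0, 0, 0],
    [0, 0, 0],
    [0, 0, 0],
    [0, 0, 0],
    [0, 0, 0],
    [0, 0, 0],
    [0, 0, 0],
    [0, 0, 0],
  ],
  twist=[
    [0, 0, 0.9],
    [0, 0, 0.9],
    [0, 0, 0.9],
    [0, 0, 0.9],
    [0, 0, 0.9],
    [0, 0, 0.9],
    [0, 0, 0.9],
    [0, 0, 0],
  ],
  gripper=[-1, -1, -1, -1, -1, -1, -1, -1],
)

```text
time: 15.45
tool_pos: [0.5973, 0.0635, 0.2952]
ee_rot: [3.14, 0.003, 2.569]
wrist_force: [-1.4, 0.7, 5.5]
width: 0.0126
finger_force: 30.0
```

Request:
play_rows(
  translation=[
    [0, 0, 0],
    [0, 0, 0],
    [0, 0, 0],
    [0, 0, -0.7],
    [0, 0, -0.7],
    [0, 0, 0],
  ],
  twist=[
    [0, 0, 0],
    [0, 0, 0],
    [0, 0, 0],
    [0, 0, 0],
    [0, 0, 0],
    [0, 0, 0],
  ],
  gripper=[-0.3, -0.3, -0.3, -0.3, -0.3, -0.3],
)

```text
time: 16.05
tool_pos: [0.5978, 0.0635, 0.3536]
ee_rot: [3.137, 0.007, 2.57]
wrist_force: [0.2, 0.5, 1.4]
width: 0.0329
finger_force: 0.0
```

```bash
python3 plan.py a 0.79 0.345; python3 -c "
from h import *
im=robot.snapshot('scene');cv2.imwrite('pics/s2.png',im[...,::-1])"
```

```text
a t 16.05 pos [0.5978 0.0635 0.3536] rot [3.137 0.007 2.57 ] TURN units [ 0.04  0.07 -0.1 ] SHIFT units(after turn) [ 1.95 -1.96  0.22] F [0.2 0.5 1.4]
```

View pics/s2.png

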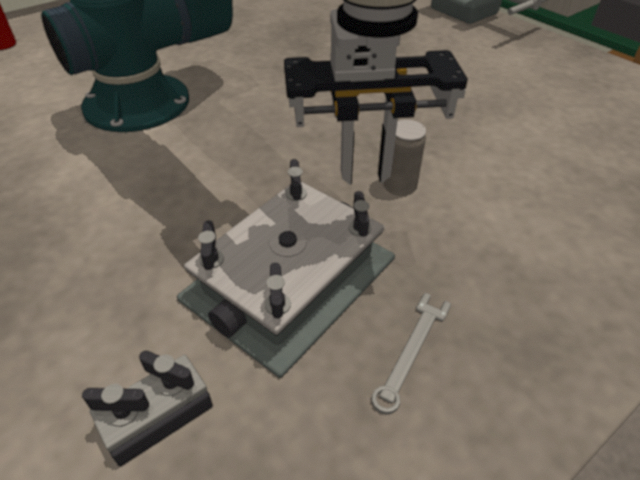

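All four bars, at (295,180), (361,214), (209,245) and (276,290), are at the half-way angle. The second pass starts with screw a.

Request:
play_rows(
  translation=[
    [0.65, -0.65, 0],
    [0.65, -0.65, 0],
    [0.65, -0.65, 0],
    [0, 0, 0],
    [0, 0, 0],
  ],
  twist=[
    [0, 0, -0.1],
    [0, 0, 0],
    [0, 0, 0],
    [0, 0, 0],
    [0, 0, 0],
  ],
  gripper=[-0.3, -0.3, -0.3, -0.3, -0.3],
)

```text
time: 16.6
tool_pos: [0.4888, 0.0394, 0.3478]
ee_rot: [-3.141, -0.001, 2.579]
wrist_force: [1.1, 0.8, 0.8]
width: 0.0331
finger_force: 0.0
```

```bash
python3 plan.py a 0.79 0.291
```

```text
a t 16.6 pos [0.4888 0.0394 0.3478] rot [-3.141e+00 -1.000e-03  2.579e+00] TURN units [-0.   -0.01 -0.  ] SHIFT units(after turn) [-0.03  0.    1.42] F [1.1 0.8 0.8]
```

Request:
play_rows(
  translation=[
    [-0.02, 0, 0.7],
    [0, 0, 0.72],
    [0, 0, 0],
    [0, 0, 0],
    [0, 0, 0],
    [0, 0, 0],
    [0, 0, 0],
    [0, 0, 0],
  ],
  twist=[
    [0, 0, 0],
    [0, 0, 0],
    [0, 0, 0],
    [0, 0, 0],
    [0, 0, 0],
    [0, 0, 0],
    [0, 0, 0],
    [0, 0, 0],
  ],
  gripper=[-0.3, -0.3, -0.3, -1, -1, -1, -1, -1],
)

```text
time: 17.4
tool_pos: [0.4905, 0.0387, 0.294]
ee_rot: [3.141, 0.003, 2.579]
wrist_force: [-0.1, -2.8, 4.1]
width: 0.0129
finger_force: 30.0
```

Request:
play_rows(
  translation=[
    [0, 0, 0],
    [0, 0, 0],
    [0, 0, 0],
    [0, 0, 0],
    [0, 0, 0],
    [0, 0, 0],
    [0, 0, 0],
    [0, 0, 0],
  ],
  twist=[
    [0, 0, 0.9],
    [0, 0, 1],
    [0, 0, 1],
    [0, 0, 1],
    [0, 0, 1],
    [0, 0, 1],
    [0, 0, 1],
    [0, 0, 0.6],
  ],
  gripper=[-1, -1, -1, -1, -1, -1, -1, -1],
)

```text
time: 18.2
tool_pos: [0.4902, 0.0384, 0.294]
ee_rot: [3.14, 0.002, 1.827]
wrist_force: [-0.4, -3.3, 5.1]
width: 0.0127
finger_force: 30.0
```

Request:
play_rows(
  translation=[
    [0, 0, 0],
    [0, 0, 0],
  ],
  twist=[
    [0, 0, 0],
    [0, 0, 0],
  ],
  gripper=[-1, -1],
)

```text
time: 18.4
tool_pos: [0.4902, 0.0384, 0.294]
ee_rot: [3.14, 0.002, 1.829]
wrist_force: [-1.5, -2.4, 5.2]
width: 0.0129
finger_force: 30.0
```

Request:
play_rows(
  translation=[
    [0, 0, 0],
    [0, 0, 0],
    [0, 0, 0],
    [0, 0, -0.7],
    [0, 0, -0.7],
    [0, 0, 0],
  ],
  twist=[
    [0, 0, 0],
    [0, 0, 0],
    [0, 0, 0],
    [0, 0, 0],
    [0, 0, 0],
    [0, 0, 0],
  ],
  gripper=[-0.3, -0.3, -0.3, -0.3, -0.3, -0.3],
)

```text
time: 19.0
tool_pos: [0.4909, 0.0392, 0.3524]
ee_rot: [3.134, 0.002, 1.83]
wrist_force: [0.6, -0.1, -0.4]
width: 0.0331
finger_force: 0.0
```

```bash
python3 plan.py c 0.8 0.345
```

```text
c t 19.0 pos [0.4909 0.0392 0.3524] rot [3.134e+00 2.000e-03 1.830e+00] TURN units [ 0.07  0.05 -7.39] SHIFT units(after turn) [-4.76 -0.83  0.18] F [ 0.6 -0.1 -0.4]
```

Request:
play_rows(
  translation=[
    [0, 0, 0],
    [0, 0, 0],
    [0, 0, 0],
    [0, 0, 0],
    [0, 0, 0],
    [0, 0, 0],
    [0, 0, 0],
    [0, 0, 0],
  ],
  twist=[
    [0, 0, -0.9],
    [0, 0, -0.9],
    [0, 0, -0.9],
    [0, 0, -0.9],
    [0, 0, -0.9],
    [0, 0, -0.9],
    [0, 0, -1],
    [0, 0, -1],
  ],
  gripper=[-0.3, -0.3, -0.3, -0.3, -0.3, -0.3, -0.3, -0.3],
)

```text
time: 19.8
tool_pos: [0.4898, 0.0392, 0.3466]
ee_rot: [-3.141, -0.002, 2.574]
wrist_force: [-0.4, 0.0, -0.3]
width: 0.0328
finger_force: 0.0
```

Request:
play_rows(
  translation=[
    [-0.76, -0.13, 0],
    [-0.8, -0.14, 0],
    [-0.8, -0.14, 0],
    [-0.8, -0.14, 0],
    [-0.8, -0.14, 0],
    [-0.8, -0.14, 0],
    [0, 0, 0],
    [0, 0, 0],
  ],
  twist=[
    [0, 0, 0],
    [0, 0, 0],
    [0, 0, 0],
    [0, 0, 0],
    [0, 0, 0],
    [0, 0, 0],
    [0, 0, 0],
    [0, 0, 0],
  ],
  gripper=[-0.3, -0.3, -0.3, -0.3, -0.3, -0.3, -0.3, -0.3],
)

```text
time: 20.6
tool_pos: [0.6322, -0.0922, 0.3461]
ee_rot: [-3.141, -0.004, 2.569]
wrist_force: [0.5, 0.1, -0.0]
width: 0.0326
finger_force: 0.0
```

```bash
python3 plan.py c 0.8 0.291
```

```text
c t 20.6 pos [ 0.6322 -0.0922  0.3461] rot [-3.141 -0.004  2.569] TURN units [-0.01 -0.04 -0.01] SHIFT units(after turn) [-0.01  0.02  1.38] F [ 0.5  0.1 -0. ]
```

Request:
play_rows(
  translation=[
    [0, 0.02, 0.7],
    [0, 0, 0.7],
    [0, 0, 0],
    [0, 0, 0],
    [0, 0, 0],
    [0, 0, 0],
    [0, 0, 0],
    [0, 0, 0],
  ],
  twist=[
    [0, 0, 0],
    [0, 0, 0],
    [0, 0, 0],
    [0, 0, 0],
    [0, 0, 0],
    [0, 0, 0],
    [0, 0, 0],
    [0, 0, 0],
  ],
  gripper=[-0.3, -0.3, -0.3, -1, -1, -1, -1, -1],
)

```text
time: 21.4
tool_pos: [0.6328, -0.0916, 0.2947]
ee_rot: [3.141, 0.003, 2.57]
wrist_force: [-1.7, -0.5, 6.2]
width: 0.0126
finger_force: 30.0
```

Request:
play_rows(
  translation=[
    [0, 0, 0],
    [0, 0, 0],
    [0, 0, 0],
    [0, 0, 0],
    [0, 0, 0],
    [0, 0, 0],
    [0, 0, 0],
    [0, 0, 0],
  ],
  twist=[
    [0, 0, 0.9],
    [0, 0, 1],
    [0, 0, 1],
    [0, 0, 1],
    [0, 0, 1],
    [0, 0, 1],
    [0, 0, 0.9],
    [0, 0, 0.6],
  ],
  gripper=[-1, -1, -1, -1, -1, -1, -1, -1],
)

```text
time: 22.2
tool_pos: [0.6329, -0.0914, 0.2947]
ee_rot: [3.138, 0.002, 1.827]
wrist_force: [-1.9, -0.0, 6.8]
width: 0.0127
finger_force: 30.0
```

Request:
play_rows(
  translation=[
    [0, 0, 0],
    [0, 0, 0],
  ],
  twist=[
    [0, 0, 0],
    [0, 0, 0],
  ],
  gripper=[-1, -1],
)

```text
time: 22.4
tool_pos: [0.6329, -0.0914, 0.2947]
ee_rot: [3.138, 0.002, 1.83]
wrist_force: [-1.3, -0.2, 6.6]
width: 0.0128
finger_force: 30.0
```

Request:
play_rows(
  translation=[
    [0, 0, 0],
    [0, 0, 0],
    [0, 0, 0],
    [0, 0, -0.7],
    [0, 0, -0.7],
    [0, 0, 0],
  ],
  twist=[
    [0, 0, 0],
    [0, 0, 0],
    [0, 0, 0],
    [0, 0, 0],
    [0, 0, 0],
    [0, 0, 0],
  ],
  gripper=[-0.3, -0.3, -0.3, -0.3, -0.3, -0.3],
)

```text
time: 23.0
tool_pos: [0.6334, -0.0914, 0.3531]
ee_rot: [3.134, 0.004, 1.83]
wrist_force: [0.9, 1.2, 1.4]
width: 0.0332
finger_force: 0.0
```

```bash
python3 plan.py b 0.8 0.345;python3 -c "
from h import *
im=robot.snapshot('scene');cv2.imwrite('pics/s3.png',im[...,::-1])"
```

```text
b t 23.0 pos [ 0.6334 -0.0914  0.3531] rot [3.134 0.004 1.83 ] TURN units [ 0.06  0.07 -7.4 ] SHIFT units(after turn) [ 1.91 -1.99  0.2 ] F [0.9 1.2 1.4]
```

View pics/s3.png

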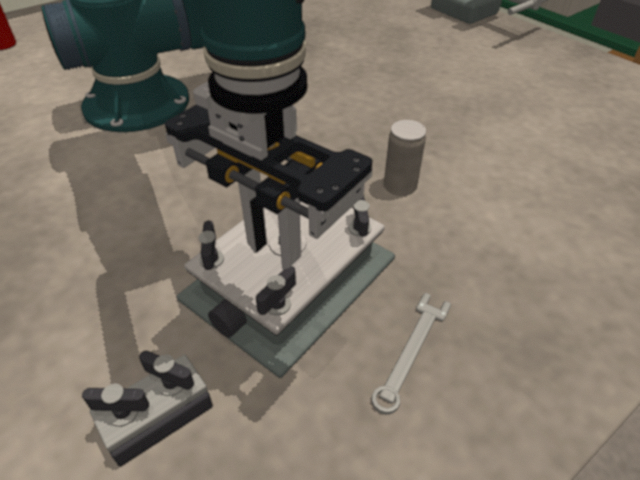

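Screw c at (276,290) is home along the long side, while b (208,245) and d (361,217) are still half-way. Next is b.

Request:
play_rows(
  translation=[
    [0, 0, 0],
    [0, 0, 0],
    [0, 0, 0],
    [0, 0, 0],
    [0, 0, 0],
    [0, 0, 0],
    [0, 0, 0],
    [0, 0, 0],
  ],
  twist=[
    [0, 0, -0.9],
    [0, 0, -0.9],
    [0, 0, -0.9],
    [0, 0, -0.9],
    [0, 0, -0.9],
    [0, 0, -0.9],
    [0, 0, -1],
    [0, 0, -1],
  ],
  gripper=[-0.3, -0.3, -0.3, -0.3, -0.3, -0.3, -0.3, -0.3],
)

```text
time: 23.85
tool_pos: [0.6324, -0.0912, 0.3456]
ee_rot: [-3.141, -0.004, 2.574]
wrist_force: [0.1, 0.6, -0.2]
width: 0.0331
finger_force: 0.0
```

Request:
play_rows(
  translation=[
    [0.64, -0.66, 0],
    [0.64, -0.66, 0],
    [0.64, -0.66, 0],
    [0, 0, 0],
    [0, 0, 0],
  ],
  twist=[
    [0, 0, 0],
    [0, 0, 0],
    [0, 0, 0],
    [0, 0, 0],
    [0, 0, 0],
  ],
  gripper=[-0.3, -0.3, -0.3, -0.3, -0.3],
)

```text
time: 24.35
tool_pos: [0.5247, -0.1163, 0.3469]
ee_rot: [3.141, -0.002, 2.569]
wrist_force: [0.4, 0.7, 0.3]
width: 0.0331
finger_force: 0.0
```

```bash
python3 plan.py b 0.8 0.291
```

```text
b t 24.35 pos [ 0.5247 -0.1163  0.3469] rot [ 3.141e+00 -2.000e-03  2.569e+00] TURN units [ 0.   -0.02 -0.01] SHIFT units(after turn) [-0.04  0.01  1.4 ] F [0.4 0.7 0.3]
```

Request:
play_rows(
  translation=[
    [-0.02, 0, 0.7],
    [0, 0, 0.7],
    [0, 0, 0],
    [0, 0, 0],
    [0, 0, 0],
    [0, 0, 0],
    [0, 0, 0],
    [0, 0, 0],
  ],
  twist=[
    [0, 0, 0],
    [0, 0, 0],
    [0, 0, 0],
    [0, 0, 0],
    [0, 0, 0],
    [0, 0, 0],
    [0, 0, 0],
    [0, 0, 0],
  ],
  gripper=[-0.3, -0.3, -0.3, -1, -1, -1, -1, -1],
)

```text
time: 25.15
tool_pos: [0.5264, -0.117, 0.2941]
ee_rot: [3.141, 0.004, 2.57]
wrist_force: [1.6, -0.3, 3.2]
width: 0.0131
finger_force: 30.0
```

Request:
play_rows(
  translation=[
    [0, 0, 0],
    [0, 0, 0],
    [0, 0, 0],
    [0, 0, 0],
    [0, 0, 0],
    [0, 0, 0],
    [0, 0, 0],
    [0, 0, 0],
  ],
  twist=[
    [0, 0, 0.9],
    [0, 0, 1],
    [0, 0, 1],
    [0, 0, 1],
    [0, 0, 1],
    [0, 0, 1],
    [0, 0, 0.9],
    [0, 0, 0.6],
  ],
  gripper=[-1, -1, -1, -1, -1, -1, -1, -1],
)

```text
time: 25.95
tool_pos: [0.5262, -0.1172, 0.294]
ee_rot: [3.139, 0.003, 1.827]
wrist_force: [-0.4, -2.3, 3.7]
width: 0.0128
finger_force: 30.0
```

Request:
play_rows(
  translation=[
    [0, 0, 0],
    [0, 0, 0],
  ],
  twist=[
    [0, 0, 0],
    [0, 0, 0],
  ],
  gripper=[-1, -1],
)

```text
time: 26.15
tool_pos: [0.5262, -0.1172, 0.294]
ee_rot: [3.139, 0.003, 1.831]
wrist_force: [-0.4, 0.0, 5.5]
width: 0.0126
finger_force: 30.0
```

Request:
play_rows(
  translation=[
    [0, 0, 0],
    [0, 0, 0],
    [0, 0, 0],
    [0, 0, -0.7],
    [0, 0, -0.7],
    [0, 0, 0],
  ],
  twist=[
    [0, 0, 0],
    [0, 0, 0],
    [0, 0, 0],
    [0, 0, 0],
    [0, 0, 0],
    [0, 0, 0],
  ],
  gripper=[-0.3, -0.3, -0.3, -0.3, -0.3, -0.3],
)

```text
time: 26.75
tool_pos: [0.5266, -0.1169, 0.3524]
ee_rot: [3.135, 0.004, 1.83]
wrist_force: [0.7, -0.7, 0.3]
width: 0.0333
finger_force: 0.0
```

```bash
python3 plan.py d 0.8 0.345
```

```text
d t 26.75 pos [ 0.5266 -0.1169  0.3524] rot [3.135 0.004 1.83 ] TURN units [ 0.05  0.06 -7.39] SHIFT units(after turn) [0.97 4.75 0.18] F [ 0.7 -0.7  0.3]
```

Request:
play_rows(
  translation=[
    [0, 0, 0],
    [0, 0, 0],
    [0, 0, 0],
    [0, 0, 0],
    [0, 0, 0],
    [0, 0, 0],
    [0, 0, 0],
    [0, 0, 0],
  ],
  twist=[
    [0, 0, -0.9],
    [0, 0, -0.9],
    [0, 0, -0.9],
    [0, 0, -0.9],
    [0, 0, -0.9],
    [0, 0, -0.9],
    [0, 0, -1],
    [0, 0, -1],
  ],
  gripper=[-0.3, -0.3, -0.3, -0.3, -0.3, -0.3, -0.3, -0.3],
)

```text
time: 27.55
tool_pos: [0.5256, -0.1166, 0.3464]
ee_rot: [-3.141, -0.003, 2.574]
wrist_force: [-0.2, -0.5, 0.3]
width: 0.0329
finger_force: 0.0
```

Request:
play_rows(
  translation=[
    [0.16, 0.75, 0],
    [0.16, 0.8, 0],
    [0.16, 0.8, 0],
    [0.16, 0.8, 0],
    [0.16, 0.8, 0],
    [0.17, 0.8, 0],
    [0, 0, 0],
    [0, 0, 0],
  ],
  twist=[
    [0, 0, 0],
    [0, 0, 0],
    [0, 0, 0],
    [0, 0, 0],
    [0, 0, 0],
    [0, 0, 0],
    [0, 0, 0],
    [0, 0, 0],
  ],
  gripper=[-0.3, -0.3, -0.3, -0.3, -0.3, -0.3, -0.3, -0.3],
)

```text
time: 28.35
tool_pos: [0.5959, 0.0646, 0.3465]
ee_rot: [-3.14, -0.002, 2.571]
wrist_force: [0.4, 0.3, 0.1]
width: 0.0329
finger_force: 0.0
```

```bash
python3 plan.py d 0.8 0.291
```

```text
d t 28.35 pos [0.5959 0.0646 0.3465] rot [-3.140e+00 -2.000e-03  2.571e+00] TURN units [-0.02 -0.02  0.02] SHIFT units(after turn) [-0.03  0.    1.39] F [0.4 0.3 0.1]
```

Request:
play_rows(
  translation=[
    [-0.02, 0, 0.7],
    [0, 0, 0.7],
    [0, 0, 0],
    [0, 0, 0],
    [0, 0, 0],
    [0, 0, 0],
    [0, 0, 0],
    [0, 0, 0],
  ],
  twist=[
    [0, 0, 0],
    [0, 0, 0],
    [0, 0, 0],
    [0, 0, 0],
    [0, 0, 0],
    [0, 0, 0],
    [0, 0, 0],
    [0, 0, 0],
  ],
  gripper=[-0.3, -0.3, -0.3, -1, -1, -1, -1, -1],
)

```text
time: 29.15
tool_pos: [0.5972, 0.0635, 0.2944]
ee_rot: [3.14, 0.003, 2.57]
wrist_force: [-0.3, -0.2, 5.1]
width: 0.0126
finger_force: 30.0
```

Request:
play_rows(
  translation=[
    [0, 0, 0],
    [0, 0, 0],
    [0, 0, 0],
    [0, 0, 0],
    [0, 0, 0],
    [0, 0, 0],
    [0, 0, 0],
    [0, 0, 0],
  ],
  twist=[
    [0, 0, 0.9],
    [0, 0, 1],
    [0, 0, 1],
    [0, 0, 1],
    [0, 0, 1],
    [0, 0, 1],
    [0, 0, 0.9],
    [0, 0, 0.6],
  ],
  gripper=[-1, -1, -1, -1, -1, -1, -1, -1],
)

```text
time: 29.95
tool_pos: [0.5971, 0.0634, 0.2944]
ee_rot: [3.139, 0.002, 1.827]
wrist_force: [0.0, -1.3, 5.7]
width: 0.0129
finger_force: 30.0
```

Request:
play_rows(
  translation=[
    [0, 0, 0],
    [0, 0, 0],
  ],
  twist=[
    [0, 0, 0],
    [0, 0, 0],
  ],
  gripper=[-1, -1],
)

```text
time: 30.15
tool_pos: [0.5971, 0.0634, 0.2944]
ee_rot: [3.139, 0.002, 1.83]
wrist_force: [-0.7, 0.2, 5.2]
width: 0.0125
finger_force: 30.0
```

Request:
play_rows(
  translation=[
    [0, 0, 0],
    [0, 0, 0],
    [0, 0, 0],
    [0, 0, -0.7],
    [0, 0, -0.8],
    [0, 0, -0.8],
    [0, 0, -0.8],
    [0, 0, 0],
  ],
  twist=[
    [0, 0, 0],
    [0, 0, 0],
    [0, 0, 0],
    [0, 0, 0],
    [0, 0, 0],
    [0, 0, 0],
    [0, 0, 0],
    [0, 0, 0],
  ],
  gripper=[-0.3, -0.3, -0.3, -0.3, -0.3, -0.3, -0.3, -0.3],
)

```text
time: 30.95
tool_pos: [0.597, 0.0637, 0.4221]
ee_rot: [3.132, 0.002, 1.83]
wrist_force: [0.1, -0.9, 0.5]
width: 0.0335
finger_force: 0.0
```

Request:
play_rows(
  translation=[
    [0.7, 0.7, -0.3],
    [0.7, 0.7, -0.3],
    [0.7, 0.7, 0],
    [0.7, 0.7, 0],
    [0, 0, 0],
    [0, 0, 0],
  ],
  twist=[
    [0, 0, 0],
    [0, 0, 0],
    [0, 0, 0],
    [0, 0, 0],
    [0, 0, 0],
    [0, 0, 0],
  ],
  gripper=[-0.3, -0.3, -0.3, -0.3, -0.3, -0.3],
)

```text
time: 31.55
tool_pos: [0.6767, 0.2013, 0.4371]
ee_rot: [-3.137, 0.0, 1.831]
wrist_force: [-0.1, -0.2, -0.1]
width: 0.0328
finger_force: 0.0
```

```bash
python3 plan.py d 0.8 0.345;python3 -c "
from h import *
im=robot.snapshot('scene');cv2.imwrite('pics/s4.png',im[...,::-1])
im=robot.snapshot('top');cv2.imwrite('pics/t4.png',im[...,::-1])"
```

```text
d t 31.55 pos [0.6767 0.2013 0.4371] rot [-3.137  0.     1.831] TURN units [-0.05 -0.02 -7.38] SHIFT units(after turn) [-0.18 -3.97  2.3 ] F [-0.1 -0.2 -0.1]
```

View pics/s4.png

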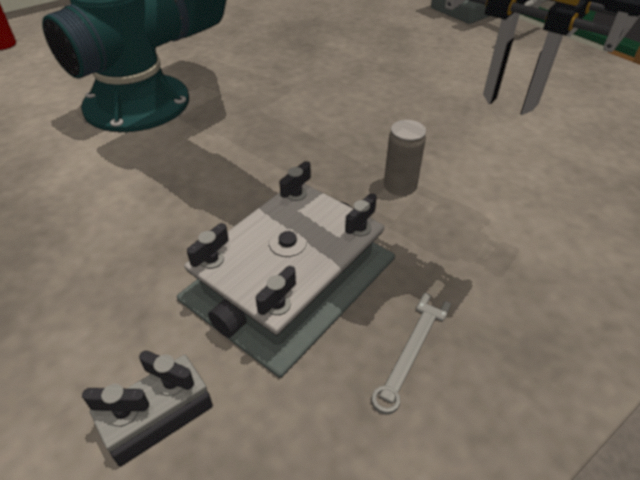

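View pics/t4.png

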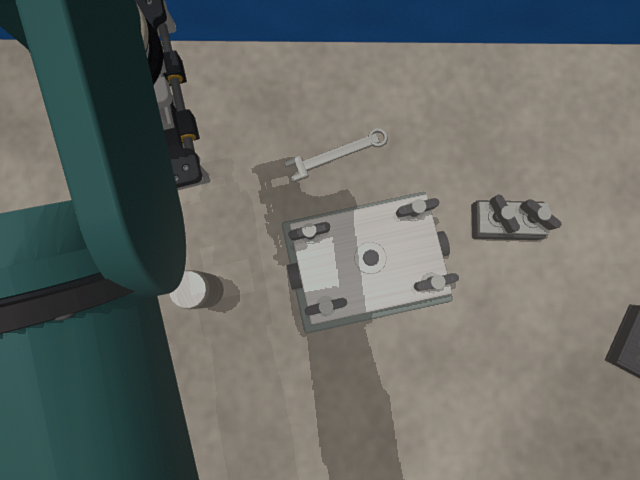

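Both views show all four bars parallel to the cover's long sides: in the top view at (310,230), (418,207), (436,282) and (326,306). The gripper is clear of everything and the cylinder is untouched, so I'm handing in.

```bash
python3 -c "
from bench import robot
print(robot.close_job())"
```

```text
the job is handed in; nothing more can be done
None
```

All four wing screws were tightened crisscross in two passes, a–c then b–d each time. They ended at about 1.54 rad with the gripper clear, and the job was handed in at about 32 s; no verdict was returned.

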